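# Show the orange witness mark to the up-looking camera with its swing-in mirror

## Task

Swing the mirror arm of the bench camera over the lens until it clicks home against its end stop, then turn the mirror by its finned grip until the camera, looking up into the mirror, has the orange paint mark on the gearmotor in the middle of its picture. The mirror is sprung and turns back when let go, so finish while still holding the grip at that angle. Do not shift either gearmotor, and keep off the mirror glass.

Things in the scene. Friction and masses are not known exactly. Their poses are not given: they have to be found in the camera images.
- camera_stand: Fixed bench stand: grey base plate 110 x 270 x 10 mm with a black up-looking camera (66 mm square, lens top 75 mm above the bench) near one end and an aluminium post (collar 80 mm wide, 127 mm high) near the other. Origin on the bench straight under the lens; the post stands 160 mm from it along the stand's -y axis. z is up. It does not move, but its place and yaw differ from run to run.
- lens (a point): Centre of the lens, on the vertical optical axis, 75 mm above the bench; the camera looks straight up.
- hinge (a point): Point on the vertical hinge axis of the mirror arm (the post's axis), 140 mm above the bench, at the middle of the arm's thickness.
- mirror_arm (a joint): Angle of the mirror arm about the post, rad: 0 = parked against its rear stop, 1.5 = end stop, where the mirror stands exactly over the lens; grows clockwise seen from above. The arm is an aluminium bar 16 mm wide and 10 mm thick (135 to 145 mm above the bench), 160 mm from hinge to mirror axis. It turns freely up to about 1.1, then a sprung ball must be overcome (about 3 N at the knob) with its crest at about 1.33, after which it snaps on to the end stop and stays there.
- plunger (a joint): Sprung ball of the arm's click detent, in the brass barrel on the post's collar, m: 0 = up, about -0.0025 when the ridge under the arm rides over it, nearly up again once the arm is home. Nothing to handle; it moves by itself.
- swing_knob (a point): Centre of the black round knob, 15 mm in diameter, that stands on the arm 65 mm from the hinge axis; this point is 166 mm above the bench, the knob's grippable part reaches from 153 to 179 mm. The arm can be pulled or pushed by it, the knob is fixed to the arm.
- mirror_head (a joint): Angle of the mirror head about its vertical axis at the arm's end, rad: 0 = rest stop, at most 1.75; grows clockwise seen from above. A light spring (0.04 N m at 0, 0.11 N m at 1.75) always turns it back to 0. With the arm on its end stop the camera looks, by way of the mirror, along the stand's direction 80 degrees counter-clockwise of its +x axis when this joint is 0, and that much further clockwise as it grows.
- sight (a point): Centre of the 45 degree mirror, on the head's turning axis, 105 mm above the bench, moving and turning with the head. Its +x axis is the level direction in which the camera looks out by way of the mirror once the arm is home, z is up.
- mirror_grip: Black ribbed grip fin on top of the mirror head, fixed to it, to be taken from above: 12 mm thick (across its y), 36 mm long (along its x, the looking direction, shown by a white line on the front half of its top and a white pointer below), from 148 to 190 mm above the bench. Origin on the head's axis 135 mm above the bench.
- grip (a point): Centre of the grip fin, on the head's turning axis, 175 mm above the bench, where to pinch it; axes as mirror_grip.
- mirror: The round mirror glass, 46 mm across, tilted 45 degrees under the end of the arm, 88 to 122 mm above the bench; not to be touched. Origin on the head's axis 135 mm above the bench.
- orange_mark (a point): Centre of the round orange paint mark (14 mm across) over the clamp screw on one side of a gearmotor, 105 mm above the bench, at the same height as the mirror.
- orange_motor: Loose upright gearmotor with the orange mark, 42 mm square, 151 mm high with its shaft, origin at the centre of its underside; the mark is on its -x side. It stands 0.15 to 0.21 m from the lens axis.
- green_motor: A like gearmotor with a green paint mark, which is not wanted; the two change places from run to run. Same size and origin.
Mind the look-alikes: they are no part of the job. Leave any purple or yellow look-alike of the orange_motor alone.

How it is judged (in metres and radians):
On the way, in this order (a step that is already met when the one before it is completed fails the run):
1. the mirror arm has clicked home on its end stop over the lens (value of joint mirror_arm above 1.46 rad), for 0.2 s.
2. with the arm home, the orange mark stands in the middle of the camera's picture and the grip is held (value of joint mirror_arm above 1.46 rad and x of orange_mark in the frame of sight above 0.05 m and y of orange_mark in the frame of sight between -0.015 and 0.015 m and contact force between the fingers and mirror_grip above 1 N), for 0.3 s.
At the end, for the whole second after the job is handed in: The arm is on its end stop (joint above 1.46), the camera's line of sight by way of the mirror passes within 15 mm of the centre of the orange mark, the fingers still hold the grip (more than 1 N) with the mirror at rest, and both gearmotors are within 10 mm of where they stood (all of step 2 and velocity of joint mirror_head between -0.1 and 0.1 rad/s and distance of each of orange_motor, green_motor from where it was at the start of the episode below 0.01 m); the arm keeps its last pose, push and grip.
It fails at once if a gearmotor is shifted by more than 10 mm (distance of any of orange_motor, green_motor from where it was at the start of the episode above 0.01 m).
It fails at once if the robot touches the mirror glass (contact force between any of the fingers, the arm and mirror above 0.5 N).
It also fails if it takes over 45 s, if anything falls off the work surface, if the arm or the gripper's body presses on something with over 40 N, if the wrist force passes 120 N, or if a joint passes its speed limit or range.

## Robot

A 6-joint arm with a two-finger parallel gripper is mounted at the origin on a cart in front of the work surface, level with it; the furniture and walls round the work are solid. World frame = base frame: x ahead of the robot, y to its left, z up, the work surface at z = 0. Lengths are in mm, angles in rad, forces in N, time in s.
With the tool pointing down it reaches from about 150 to 775 mm from the base axis. Payload 6.1 kg.
Tool frame: the origin (TCP) lies where the fingers leave the gripper's body, on its centre line; the fingertips stand 73 mm ahead of it and the grasp point (between the pads) lies 54 mm ahead of it; x points along the fingers, y is the direction in which the jaws open and shut, and the axes are right-handed (so a half turn about x gives the same grasp; the last joint's range is limited). The gripper opens to 85 mm and grips with 20 to 120 N. Pads are 22 mm wide; open, the fingers measure 114 mm over their backs; the gripper's body (76 mm by 85 mm) begins 54 mm behind the grasp point. The pads swing forward as they close: fully open they stand 13 mm farther back than shut.
Start: joints at [-1.219, 0.126, -0.04, 1.405, 0, 1.571], TCP at [180.902, -492.832, 303.895] pointing down, gripper open.
Joint ranges: [-2.72, 2.72], [-0.95, 1.95], [-1.27, 1.35], [-1.78, 2.02], [-1.46, 1.47], [-3.14, 3.14]. Speed limits (rad/s): [2.39, 2.39, 3.01, 3.14, 3.14, 3.14].

## Interface

Orientations are given as a unit quaternion [x, y, z, w].
In Python, from cell import ctrl gives the robot as it stands.
- The arm moves only by the shell command python3 -m pendant 'ROWS' [FORCE]. ROWS is JSON, a list of rows, each a list of 3 entries, a list of its own where there are three numbers: the closure in counts, from 0 (fully open) to 255 (shut), then the shift along the tool's x, y, z in units of 60 mm (1.0 is 60 mm), then the turn, a rotation vector about the tool's x, y, z in units of 6 degrees (1.0 is 6 degrees). A call has 1 to 5 rows; each row shifts and turns the commanded pose from where the row before left it, along the tool's axes as they then stand; what a row does not reach is not made up. A row lasts 1/8 s, in which the tool goes at most 62.5 mm and 10.7 degrees, less where a joint would pass 70% of its speed; a pose out of reach is approached as far as the arm can. A call is refused whole if a number of a shift passes 1 or a number of a turn 1, either way. A call with a gripper value outside its range is refused whole. The fingers move at their own pace and stop on an object; FORCE is the grip in N (left out, the last holds). Time passes only in rows, so rows that do not move let the fingers close. It gives the time, the measured TCP pose, the force and the opening at its end, in the units of the state.
- ctrl.get_obs(): the state, without advancing time (a new reading comes with each control period).
- ctrl.capture(name): name is "side" or "top" or "wrist"; returns the picture (480x640x3 uint8, blue, green, red); there is no depth.
- ctrl.get_calibration(name): a dict with "K" (3x3 intrinsics, pixels), "k1" (the pictures are not rectified: a ray, as slopes to the right and down, at radius r is drawn at 1 + k1 r^2 times it, then the intrinsics apply), "position" and "rotation" of the camera in the world; the wrist camera has in their place "tool_from_camera" (4x4, takes a point from camera to tool coordinates, whose origin is the TCP and whose axes are the tool frame's). Camera axes: x right, y up, looking along -z (the intrinsics and any distortion apply to the point x, -y, -z); pixel columns grow to the right and rows downward; lengths in mm; the calibration is good to about 2 mm. A picture is of the moment at which its call begins: read the wrist's pose just before it. get_calibration takes no time and is no camera call.
- ctrl.finish_job(): hands the job in, once; it reports no verdict.
Trained networks look in the newest picture that a camera, given by its name, has taken for a name from the list of things; names that differ only in an ending like _2 or _b are one class to them, and where a whole thing is asked for, a point or a joint stands for the part that bears it (a point fixed in the world has none). Each returns a list of dicts, best first, with "score" (0 to 1); they miss things now and then, are a little off and sometimes report something else, mostly with a low value. They report only what shows in the picture. A call takes as long as a camera call. They do not tell look-alikes from the thing itself.
- ctrl.outline_of(camera, name): "pixels" (480x640 bool, what is visible of it) and "centre" ([column, row] in pixels, amid what is visible of it).
- ctrl.tip_of(camera, name): "centre" ([column, row] in pixels: a listed point, or the origin of a listed thing).
The state is a dict: "clock": time; "joint_pos": joint angles; "qvel": joint speeds; "tau": joint torques, N m; "eef_pos": TCP position; "eef_rot": TCP orientation; "contact_force": force on the tool from outside, world axes, zero at the start; "torque": the same for the moment, N m; "gripper_width": opening from 0.0 (shut) to 1.0 (fully open).
Only numpy, scipy, OpenCV 4.12 (cv2) and the standard library are available. Lean on these libraries where they do the work, as an engineer would, in place of code of your own. Each camera call takes 0.05 s, during which the arm holds its last target. There are 200 camera calls.

## Working session

There is one attempt and no reset: what is moved stays moved. The work goes in short steps, Python scripts to look and compute and a shell command to move; the robot and the scene stay as the last step left them, time stands still between calls to the robot, and variables do not carry over. Pictures are saved under pics/ and viewed, about 8 in all and at most 12, crops included, and the job is handed in when it is done.

```bash
ls; mkdir -p pics
cat > h.py <<'E'
import numpy as np, cv2
from cell import ctrl
from scipy.spatial.transform import Rotation as R
def cam(name):
    c=ctrl.get_calibration(name); K=np.array(c["K"],float); k1=c["k1"]
    if name=="wrist":
        o=ctrl.get_obs(); T=np.array(c["tool_from_camera"],float)
        Rt=R.from_quat(o["eef_rot"]).as_matrix()
        return K,k1,Rt@T[:3,3]+np.array(o["eef_pos"]),Rt@T[:3,:3]
    return K,k1,np.array(c["position"],float),np.array(c["rotation"],float).reshape(3,3)
def ray(C,px):
    K,k1,p,Rc=C
    d=np.linalg.inv(K)@[px[0],px[1],1]; s=d[:2].copy()
    for _ in range(20): s=d[:2]/(1+k1*(s@s))
    v=Rc@np.array([s[0],-s[1],-1]); return p,v/np.linalg.norm(v)
def atz(C,px,z):
    p,v=ray(C,px); return p+v*(z-p[2])/v[2]
def proj(C,X):
    K,k1,p,Rc=C
    q=Rc.T@(np.array(X,float)-p); s=np.array([q[0],-q[1]])/-q[2]; s=s*(1+k1*(s@s))
    return (K@[s[0],s[1],1])[:2]
def tri(rs):
    A=np.zeros((3,3));b=np.zeros(3)
    for p,v in rs:
        M=np.eye(3)-np.outer(v,v);A+=M;b+=M@p
    return np.linalg.solve(A,b)
E
python3 - <<'E'
from h import *
Z={'lens':75,'hinge':140,'swing_knob':166,'grip':175,'orange_mark':105,'camera_stand':0,'orange_motor':0,'green_motor':0,'sight':105}
for n in ('top','side'):
    im=ctrl.capture(n); cv2.imwrite(f'pics/{n}0.png',im); C=cam(n); print(n,C[2].round())
    for k,z in Z.items():
        for r in ctrl.tip_of(n,k)[:3]: print(k,round(r['score'],2),np.round(r['centre'],1),atz(C,r['centre'],z).round(1))
E
```

```text
picsTraceback (most recent call last):
  File "<stdin>", line 4, in <module>
  File "h.py", line 10, in cam
    return K,k1,np.array(c["position"],float),np.array(c["rotation"],float).reshape(3,3)
                                              ~~~~~~~~~~~~~~~~~~~~~~~~~~~~~~~~~~~~~^^^^^
ValueError: cannot reshape array of size 4 into shape (3,3)
```

Rotation is a quaternion.

```bash
sed -i 's/np.array(c\["rotation"\],float).reshape(3,3)/R.from_quat(c["rotation"]).as_matrix()/' h.py
python3 - <<'E'
from h import *
Z={'lens':75,'hinge':140,'swing_knob':166,'grip':175,'orange_mark':105,'camera_stand':0,'orange_motor':0,'green_motor':0,'sight':105}
for n in ('top','side'):
    im=ctrl.capture(n); cv2.imwrite(f'pics/{n}0.png',im); C=cam(n); print(n,C[2].round())
    for k,z in Z.items():
        for r in ctrl.tip_of(n,k)[:3]: print(k,round(r['score'],2),np.round(r['centre'],1),atz(C,r['centre'],z).round(1))
E
```

```text
top [ 502.   95. 1066.]
lens 0.85 [314.7 262. ] [546.5 100.7  75. ]
hinge 0.58 [400.7 269.8] [530.  -52.1 140. ]
swing_knob 0.72 [314.7 263.9] [539.2 100.2 166. ]
swing_knob 0.66 [386.7 297.8] [481.3 -23.3 166. ]
grip 0.84 [363.4 349.4] [395.4  18.  175. ]
grip 0.46 [312.9 261. ] [543.7 103.2 175. ]
orange_mark 0.9 [361.  150.6] [753.9  14.4 105. ]
orange_mark 0.86 [321.8 167.7] [721.1  87.7 105. ]
orange_mark 0.83 [400.5 183.2] [692.4 -59.1 105. ]
camera_stand 0.74 [315.8 261.9] [550.1  98.9   0. ]
orange_motor 0.85 [379.1 200.1] [677.7 -31.3   0. ]
orange_motor 0.81 [361.2 149.6] [783.5   5.1   0. ]
orange_motor 0.62 [313.7 174.2] [731.3 103.6   0. ]
green_motor 0.82 [249.3 198.3] [680.4 235.5   0. ]
sight 0.75 [356.4 346.4] [392.4  24.6 105. ]
side [363. 907. 562.]
lens 0.83 [316.9 253. ] [550.4 100.6  75. ]
lens 0.69 [410.8 213.5] [ 399.3 -104.1   75. ]
lens 0.5 [219.7 317.4] [646.5 320.3  75. ]
hinge 0.6 [346.5 183. ] [531.9 -77.1 140. ]
swing_knob 0.75 [368.  183.9] [481.4 -22.5 166. ]
swing_knob 0.68 [219.  314.7] [596.4 425.2 166. ]
grip 0.6 [414.3 193. ] [392.4  18.4 175. ]
grip 0.21 [345.  186.8] [517.3  22.7 175. ]
orange_mark 0.93 [226.7 223.8] [726.2  88.  105. ]
orange_mark 0.89 [268.1 195.3] [691.3 -53.8 105. ]
orange_mark 0.79 [184.7 245.3] [766.4 181.9 105. ]
camera_stand 0.74 [319.2 288.1] [545.2 100.5   0. ]
orange_motor 0.96 [219.8 272.9] [744.5  97.8   0. ]
orange_motor 0.91 [182.  297.2] [779.7 191.6   0. ]
orange_motor 0.9 [222.6 249.8] [773.4  12.7   0. ]
green_motor 0.59 [218.3 315.9] [694.1 226.6   0. ]
sight 0.94 [412.4 228.1] [389.3  19.  105. ]
```

View pics/top0.png

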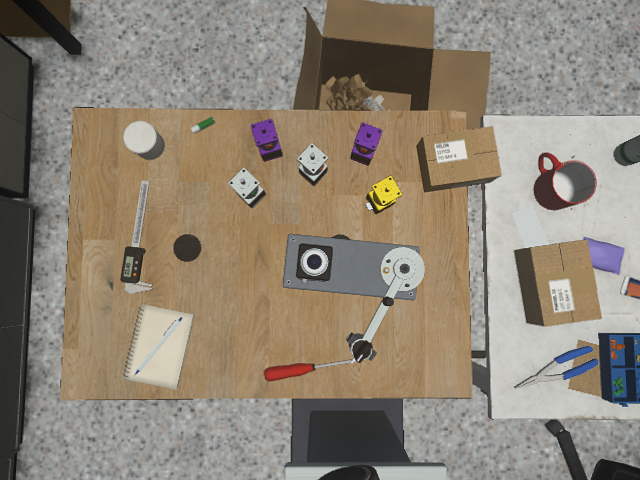

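View pics/side0.png

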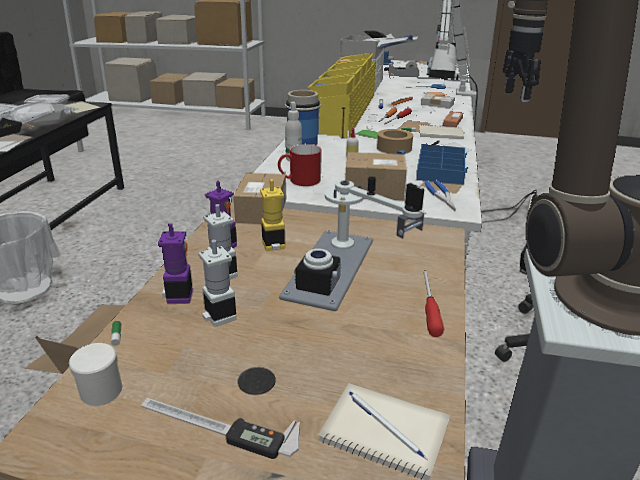

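The top view shows two grey gearmotors at about (246,187) and (313,163). The purple look-alikes are at (265,140) and (367,142), and the yellow one at (383,193). The stand has its lens at (315,262) and post at (404,268). The arm is swung back toward the robot, with the grip at (363,349) and the knob at (388,300). I can't see the paint marks yet, so I'll crop closer.

Run:
```python
from h import *
t=cv2.imread('pics/top0.png'); s=cv2.imread('pics/side0.png')
a=cv2.resize(t[115:215,225:405],None,fx=4,fy=4,interpolation=3)[:, :720]
b=cv2.resize(s[175:325,150:290],None,fx=2.6,fy=2.6,interpolation=3)
w=ctrl.capture('wrist'); cv2.imwrite('pics/w0.png',w)
out=np.zeros((600,800,3),np.uint8)
a=cv2.resize(a,(430,239)); out[:239,:430]=a
out[:b.shape[0],432:432+b.shape[1]]=b[:600,:368]
w=cv2.resize(w,(430,322)); out[245:567,:430]=w
cv2.imwrite('pics/crop1.png',out)
T=cam('top');S=cam('side')
# colour
for n,im in (('top',t),('side',s)):
    hsv=cv2.cvtColor(im,cv2.COLOR_BGR2HSV)
    for nm,lo,hi in (('orange',(5,150,120),(17,255,255)),('green',(40,80,60),(85,255,255))):
        m=cv2.inRange(hsv,lo,hi); N,_,st,ce=cv2.connectedComponentsWithStats(m)
        print(n,nm,[(ce[i].round(0).tolist(),int(st[i,4])) for i in range(1,N) if st[i,4]>3 and 100<ce[i][0]<480 and 110<ce[i][1]<330])
```

```text
top orange [([268.0, 145.0], 6), ([364.0, 150.0], 4), ([321.0, 168.0], 4), ([134.0, 274.0], 7)]
top green [([206.0, 123.0], 98), ([253.0, 193.0], 11)]
side orange [([391.0, 111.0], 35), ([227.0, 205.0], 16)]
side green [([407.0, 129.0], 19), ([368.0, 133.0], 111), ([288.0, 151.0], 9), ([116.0, 327.0], 88)]
```

View pics/crop1.png

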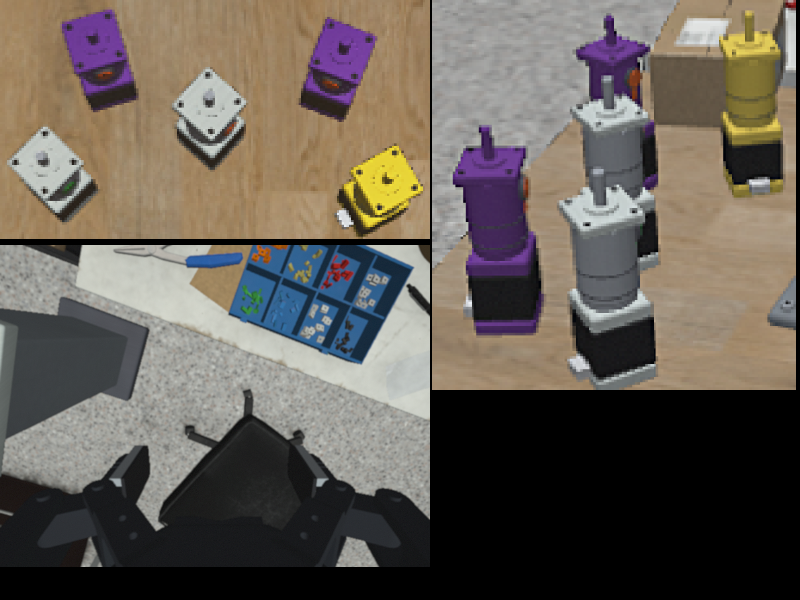

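Of the candidates, the grey motor at (313,163) carries orange, with its mark at about (321,168). The grey one at (246,187) has the green mark, and the purple and yellow ones are look-alikes. So the target is the motor at (313,163). Next I'll fix the geometry and plan the tool yaw.

```bash
cat >> h.py <<'E'
def plan(pos,yaw):
    """yaw: world heading (deg) of tool y, tool x down. pos: TCP target. prints turn about tool x then shift in tool axes"""
    o=ctrl.get_obs(); Rt=R.from_quat(o['eef_rot']).as_matrix(); p=np.array(o['eef_pos'])
    c,s=np.cos(np.radians(yaw)),np.sin(np.radians(yaw)); x=np.array([0,0,-1.]); y=np.array([c,s,0])
    G=np.stack([x,y,np.cross(x,y)],1)
    rv=np.degrees(R.from_matrix(Rt.T@G).as_rotvec())
    print('clock',o['clock'],'tcp',p.round(1),'yaw',round(float(np.degrees(np.arctan2(Rt[1,1],Rt[0,1]))),1),'j6',round(o['joint_pos'][5],2),'F',np.round(o['contact_force'],1),'w',round(o['gripper_width'],3))
    print(' turn units total',(rv/6).round(2),' shift units before turn',(Rt.T@(np.array(pos)-p)/60).round(3),' after turn',(G.T@(np.array(pos)-p)/60).round(3))
E
python3 - <<'E'
from h import *
T,S=cam('top'),cam('side')
for n,a,b in (('lens',(314.7,262),(316.9,253)),('knob',(386.7,297.8),(368,183.9)),('grip',(363.4,349.4),(414.3,193)),('mark',(321.5,167.8),(226.7,223.8))):
    print(n,tri([ray(T,a),ray(S,b)]).round(1))
# collar circle: hinge from collar outline
t=cv2.imread('pics/top0.png'); g=cv2.medianBlur(cv2.cvtColor(t,cv2.COLOR_BGR2GRAY),3)
c=cv2.HoughCircles(g[230:310,360:450],3,1,30,param1=80,param2=12,minRadius=15,maxRadius=28)
if c is not None:
    for q in c[0][:3]: print('collar',q+[360,230,0],atz(T,q[:2]+[360,230],127).round(1))
lens=np.array([546.5,100.7,0]);
for h in ((530,-58),):
    print(np.linalg.norm(lens[:2]-h))
plan((481,-23,240),58)
E
```

```text
lens [548.3 101.1  75.4]
knob [481.4 -23.3 165.7]
grip [393.9  17.8 174.5]
mark [723.1  89.  105.5]
collar [402.5        268.5         21.60000038] [532.7 -57.4 127. ]
159.55544490865861
clock 1.1 tcp [ 180.9 -492.8  303.9] yaw -69.8 j6 1.57 F [-0.2  0.2 -0.7] w 0.999
 turn units total [-21.31  -0.    -0.  ]  shift units before turn [ 1.065 -5.627 -7.393]  after turn [1.065 9.291 0.092]
```

```bash
R='[170,[0,-0.57,-0.74],[0,0,0]]'; true
python3 -m pendant '[[0,[0,-0.57,-0.74],[0,0,0]],[60,[0,-0.57,-0.74],[0,0,0]],[120,[0,-0.57,-0.74],[0,0,0]],[170,[0,-0.57,-0.74],[0,0,0]],[170,[0,-0.57,-0.74],[0,0,0]]]' 20
python3 -m pendant '[[170,[0,-0.57,-0.74],[0,0,0]],[170,[0,-0.57,-0.74],[0,0,0]],[170,[0,-0.57,-0.74],[0,0,0]],[170,[0,-0.57,-0.74],[0,0,0]],[170,[0,-0.4,-0.6],[0,0,0]]]'
python3 -m pendant '[[170,[0,0,0],[-1,0,0]],[170,[0,0,0],[-1,0,0]],[170,[0,0,0],[-1,0,0]],[170,[0,0,0],[-1,0,0]],[170,[0,0,0],[-1,0,0]]]'
python3 -c "
from h import *
plan((481,-23,240),58)"
```

```text
clock: 1.72
eef_pos: [331.0, -254.3, 304.1]
eef_rot: [0.696, 0.123, -0.696, 0.124]
contact_force: [1.0, -0.9, 0.3]
gripper_width: 0.335
clock: 2.35
eef_pos: [476.3, -29.1, 304.1]
eef_rot: [0.696, 0.124, -0.696, 0.124]
contact_force: [0.3, -0.5, 0.2]
gripper_width: 0.337
clock: 2.98
eef_pos: [475.5, -31.2, 303.9]
eef_rot: [0.64, 0.301, -0.64, 0.301]
contact_force: [-0.2, -0.3, -0.3]
gripper_width: 0.333
clock 2.975 tcp [475.5 -31.2 303.9] yaw -39.6 j6 2.2 F [-0.2 -0.3 -0.3] w 0.333
 turn units total [-16.27   0.    -0.  ]  shift units before turn [ 1.066 -0.017 -0.164]  after turn [1.066 0.165 0.005]
```

```bash
python3 -m pendant '[[170,[0,0,0],[-1,0,0]],[170,[0,0,0],[-1,0,0]],[170,[0,0,0],[-1,0,0]],[170,[0,0,0],[-1,0,0]],[170,[0,0,0],[-1,0,0]]]' >/dev/null
python3 -m pendant '[[170,[0,0,0],[-1,0,0]],[170,[0,0,0],[-1,0,0]],[170,[0,0,0],[-1,0,0]],[170,[0,0,0],[-1,0,0]],[170,[0,0,0],[-1,0,0]]]' >/dev/null
python3 -m pendant '[[170,[0,0.16,0],[-1,0,0]],[170,[0,0,0],[-1,0,0]],[170,[0,0,0],[-1,0,0]],[170,[0,0,0],[-1,0,0]],[170,[0,0,0],[-1,0,0]]]' >/dev/null
python3 -c "
from h import *
plan((481,-23,240),58)
o=ctrl.get_obs(); C=cam('wrist'); w=ctrl.capture('wrist'); cv2.imwrite('pics/w1.png',w)
for k,z in (('swing_knob',166),('grip',175),('hinge',140),('lens',75),('orange_mark',105)):
    for r in ctrl.tip_of('wrist',k)[:2]: print(k,round(r['score'],2),np.round(r['centre']),atz(C,r['centre'],z).round(1))
print(proj(C,(481,-23,166)), proj(C,(394,18,175)))
"
```

```text
clock 4.85 tcp [484.5 -27.9 303.9] yaw 50.4 j6 0.63 F [0.2 0.7 0.1] w 0.332
 turn units total [-1.27  0.   -0.  ]  shift units before turn [ 1.065  0.026 -0.098]  after turn [ 1.065  0.039 -0.093]
swing_knob 0.7 [317. 243.] [476.1 -25.8 166. ]
grip 0.94 [282.  79.] [393.9  20.  175. ]
hinge 0.64 [335. 312.] [532.1 -56.5 140. ]
lens 0.64 [490. 183.] [549.9 101.5  75. ]
orange_mark 0.94 [597. 347.] [721.4  88.6 105. ]
[325.63493911 245.63979759] [279.7397093   81.80705634]
```

View pics/w1.png

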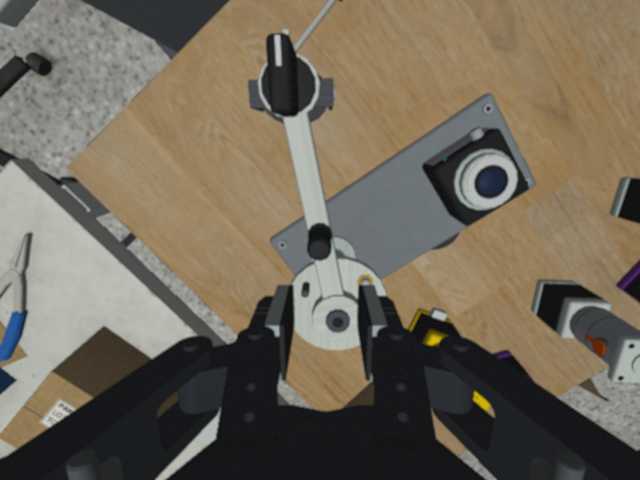

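The orange mark shows at (597,347) on the grey motor. The knob is at (319,243) and the fin at (282,79). The hinge-to-fin geometry puts the knob at (476,-25.5), so I'll align over that point.

```bash
python3 -m pendant '[[170,[0,0,0],[-1,0,0]],[170,[0,0,0],[-0.6,0,0]],[170,[0,0,0],[0,0,0]]]' >/dev/null
python3 -c "
from h import *
plan((476,-25.5,220),60)
"
```

```text
clock 5.525 tcp [484.5 -28.  303.9] yaw 59.7 j6 0.47 F [-0.7 -0.2  0. ] w 0.338
 turn units total [-0.05  0.   -0.  ]  shift units before turn [ 1.399 -0.036 -0.143]  after turn [ 1.399 -0.035 -0.143]
```

```bash
python3 -m pendant '[[170,[0,-0.035,-0.143],[0,0,0]],[170,[0.4,0,0],[0,0,0]],[170,[0.4,0,0],[0,0,0]],[170,[0.35,0,0],[0,0,0]],[170,[0.25,0,0],[0,0,0]]]' 
python3 -c "
from h import *
plan((476,-25.5,220),60)
# arc target
"
```

```text
clock: 6.15
eef_pos: [475.4, -25.3, 219.0]
eef_rot: [0.185, 0.683, -0.185, 0.682]
contact_force: [-0.1, -0.9, -0.5]
gripper_width: 0.335
clock 6.15 tcp [475.4 -25.3 219. ] yaw 59.7 j6 0.48 F [-0.1 -0.9 -0.5] w 0.335
 turn units total [-0.05 -0.01  0.  ]  shift units before turn [-0.016  0.003  0.011]  after turn [-0.016  0.003  0.011]
```

```bash
python3 -m pendant '[[170,[0,0.113,0.006],[1,0,0]],[170,[0,0.113,0.006],[1,0,0]],[170,[0,0.113,0.006],[1,0,0]],[170,[0,0.113,0.006],[1,0,0]],[170,[0,0.113,0.006],[1,0,0]]]' 
python3 -m pendant '[[170,[0,0.113,0.006],[1,0,0]],[170,[0,0.113,0.006],[1,0,0]],[170,[0,0.113,0.006],[1,0,0]],[170,[0,0.113,0.006],[1,0,0]],[170,[0,0,0],[0,0,0]]]' 
python3 -c "
from h import *
plan((538,8,220),-5.5)
p=np.array(ctrl.get_obs()['eef_pos'])[:2]-[532.4,-57]; print(np.hypot(*p),np.degrees(np.arctan2(p[1],p[0])))
"
```

```text
clock: 6.78
eef_pos: [499.4, -1.6, 219.8]
eef_rot: [0.356, 0.611, -0.356, 0.611]
contact_force: [-1.9, 0.6, 0.1]
gripper_width: 0.335
clock: 7.4
eef_pos: [525.5, 6.6, 219.8]
eef_rot: [0.474, 0.525, -0.474, 0.525]
contact_force: [-1.7, 0.3, 0.6]
gripper_width: 0.333
clock 7.4 tcp [525.5   6.6 219.8] yaw 5.8 j6 1.48 F [-1.7  0.3  0.6] w 0.333
 turn units total [ 1.88 -0.    0.  ]  shift units before turn [-0.003  0.21  -0.003]  after turn [-0.003  0.205 -0.044]
63.94819406459001 96.19792094554663
```

```bash
python3 -m pendant '[[170,[0,0.113,0.0],[1,0,0]],[170,[0,0.113,0.0],[1,0,0]],[170,[0,0.06,0.0],[0.5,0,0]],[170,[0,0,0],[0,0,0]],[170,[0,0,0],[0,0,0]]]' 
python3 -c "
from h import *
plan((538,8,220),-5.5)
p=np.array(ctrl.get_obs()['eef_pos'])[:2]-[532.4,-57]; print(np.hypot(*p),np.degrees(np.arctan2(p[1],p[0])))
T=cam('top'); ctrl.capture('top')
for k,z in (('grip',175),('sight',105)):
    for r in ctrl.tip_of('top',k)[:2]: print(k,round(r['score'],2),np.round(r['centre']),atz(T,r['centre'],z).round(1))
"
```

```text
clock: 8.02
eef_pos: [542.5, 6.6, 220.0]
eef_rot: [0.538, 0.458, -0.538, 0.459]
contact_force: [0.3, 0.2, 0.3]
gripper_width: 0.334
clock 8.025 tcp [542.5   6.6 220. ] yaw -9.2 j6 1.74 F [0.3 0.2 0.3] w 0.334
 turn units total [-0.61 -0.   -0.  ]  shift units before turn [-0.    -0.078 -0.01 ]  after turn [-0.    -0.077 -0.015]
64.4384537677734 80.97736935850283
grip 0.75 [313. 257.] [549.9 103.4 175. ]
sight 0.98 [316. 263.] [543.3  98.1 105. ]
```

The arm has snapped home: the fin is now over the lens and there's no side force. I'll lift, move over the fin and turn the jaws to straddle it.

```bash
python3 -m pendant '[[170,[-0.5,0,0],[0,0,0]],[120,[-0.5,0,0],[0,0,0]],[100,[-0.5,0,0],[0,0,0]],[100,[0,0,-0.8],[-1,0,0]],[100,[0,0,-0.7],[-1,0,0]]]' 
python3 -m pendant '[[100,[0,0,0],[-1,0,0]],[100,[0,0,0],[-1,0,0]],[100,[0,0,0],[-1,0,0]],[100,[0,0,0],[-1,0,0]],[100,[0,0,0],[-1,0,0]]]' >/dev/null
python3 -m pendant '[[100,[0,0,0],[-1,0,0]],[100,[0,0,0],[-1,0,0]],[100,[0,0,0],[-1,0,0]],[100,[0,0,0],[-1,0,0]],[100,[0,0,0],[-1,0,0]]]' >/dev/null
python3 -m pendant '[[100,[0,0,0],[-1,0,0]],[100,[0,0,0],[-1,0,0]],[100,[0,0,0],[-1,0,0]],[100,[0,0,0],[-1,0,0]],[100,[0,0,0],[-1,0,0]]]' >/dev/null
python3 -m pendant '[[100,[0,0,0],[-1,0,0]],[100,[0,0,0],[-1,0,0]],[100,[0,0,0],[-1,0,0]],[100,[0,0,0],[-1,0,0]],[100,[0,0,0],[-1,0,0]]]' >/dev/null
python3 -m pendant '[[100,[0,0,0],[-1,0,0]],[100,[0,0,0],[-1,0,0]],[100,[0,0,0],[-1,0,0]],[100,[0,0,0],[-1,0,0]],[100,[0,0,0],[-1,0,0]]]' >/dev/null
python3 -c "
from h import *
plan((548,101,300),164.5)
C=cam('wrist'); w=ctrl.capture('wrist'); cv2.imwrite('pics/w2.png',w)
for k,z in (('swing_knob',166),('grip',175),('hinge',140),('orange_mark',105)):
    for r in ctrl.tip_of('wrist',k)[:2]: print(k,round(r['score'],2),np.round(r['centre']),atz(C,r['centre'],z).round(1))
"
```

```text
clock: 8.8
eef_pos: [553.2, 96.8, 310.5]
eef_rot: [0.488, 0.512, -0.487, 0.513]
contact_force: [0.2, -0.3, 0.2]
gripper_width: 0.608
clock 11.925 tcp [552.7  96.  310. ] yaw 153.0 j6 -0.93 F [0.5 0.3 0.3] w 0.611
 turn units total [-1.92  0.    0.  ]  shift units before turn [0.166 0.108 0.039]  after turn [0.166 0.098 0.06 ]
swing_knob 0.63 [276. 110.] [539.8   7.9 166. ]
grip 0.79 [336. 263.] [549.8 104.3 175. ]
hinge 0.73 [235.   6.] [535.2 -57.3 140. ]
orange_mark 0.72 [150. 302.] [719.7  88.4 105. ]
orange_mark 0.66 [ 61. 246.] [755.3  12.  105. ]
```

View pics/w2.png

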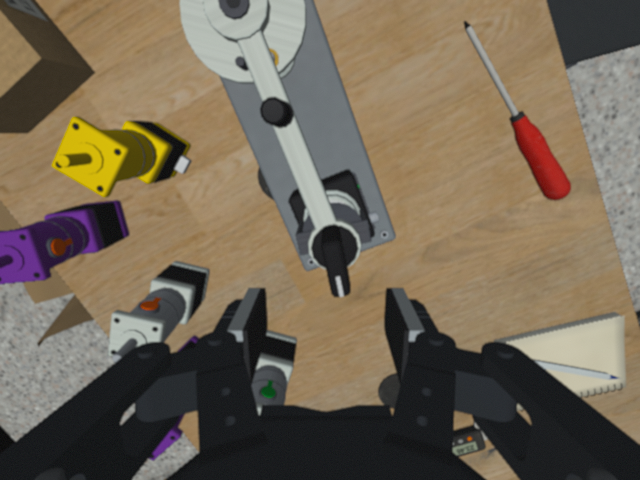

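```bash
python3 -m pendant '[[100,[0,0,0],[-1,0,0]],[100,[0,0,0],[-0.9,0,0]],[100,[0,0,0],[0,0,0]]]'  >/dev/null
python3 -c "
from h import *
plan((548.5,102.5,229),164.5)"
```

```text
clock 12.55 tcp [552.8  96.  309.9] yaw 164.0 j6 -1.12 F [1.  0.  0.4] w 0.608
 turn units total [-0.08  0.   -0.  ]  shift units before turn [1.348 0.098 0.085]  after turn [1.348 0.098 0.086]
```

```bash
python3 -m pendant '[[100,[0,0.098,0.086],[0,0,0]],[100,[0.4,0,0],[0,0,0]],[100,[0.4,0,0],[0,0,0]],[100,[0.35,0,0],[0,0,0]],[100,[0.2,0,0],[0,0,0]]]' 30
python3 -c "
from h import *
plan((548.5,102.5,229),164.5)
C=cam('wrist'); w=ctrl.capture('wrist'); cv2.imwrite('pics/w3.png',w)
for k,z in (('grip',175),('mirror_grip',135)):
    for r in ctrl.tip_of('wrist',k)[:2]: print(k,round(r['score'],2),np.round(r['centre']),atz(C,r['centre'],z).round(1))
"
```

```text
clock: 13.18
eef_pos: [547.9, 102.8, 227.9]
eef_rot: [-0.426, 0.565, 0.426, 0.564]
contact_force: [-1.0, 0.1, 0.2]
gripper_width: 0.607
clock 13.175 tcp [547.9 102.8 227.9] yaw 164.1 j6 -1.11 F [-1.   0.1  0.2] w 0.607
 turn units total [-0.07 -0.   -0.01]  shift units before turn [-0.019 -0.011 -0.002]  after turn [-0.019 -0.011 -0.002]
grip 0.87 [323. 327.] [550.  104.7 175. ]
mirror_grip 0.93 [324. 285.] [549.6 104.3 135. ]
```

View pics/w3.png

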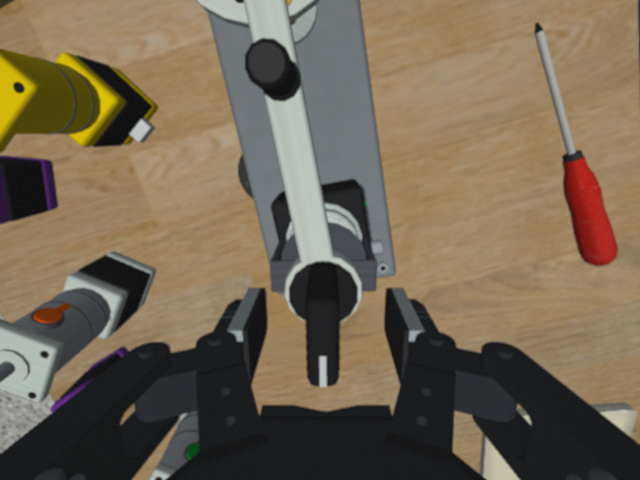

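The fin at (322,330) is midway between the pads and parallel to them. I'll close with a small correction.

```bash
python3 -m pendant '[[180,[0,-0.015,0.016],[0,0,0]],[215,[0,0,0],[0,0,0]],[255,[0,0,0],[0,0,0]],[255,[0,0,0],[0,0,0]],[255,[0,0,0],[0,0,0]]]' 30
python3 -c "
from h import *
o=ctrl.get_obs(); print(o['torque'])
m=np.array([721,88.5]);a=np.array([548.5,102.5]); d=m-a
b=np.degrees(np.arctan2(d[1],d[0])); print('bearing',b,'jaw',b+90)
plan((548.5,102.5,229),b+90)"
```

```text
clock: 13.95
eef_pos: [549.4, 103.6, 229.7]
eef_rot: [-0.426, 0.564, 0.427, 0.564]
contact_force: [-4.4, 3.0, 6.9]
gripper_width: 0.133
[0.37442816 0.79992383 0.03874905]
bearing -4.639922589436489 jaw 85.3600774105635
clock 13.95 tcp [549.4 103.6 229.7] yaw 164.2 j6 -1.11 F [-4.4  3.   6.9] w 0.133
 turn units total [ 1.314e+01  1.000e-02 -1.000e-02]  shift units before turn [ 0.011  0.01  -0.021]  after turn [ 0.011 -0.019 -0.014]
```

```bash
python3 -m pendant '[[255,[0,0,0],[0.8,0,0]],[255,[0,0,0],[0.8,0,0]],[255,[0,0,0],[0.8,0,0]],[255,[0,0,0],[0.8,0,0]],[255,[0,0,0],[0.8,0,0]]]' 40
python3 -m pendant '[[255,[0,0,0],[0.8,0,0]],[255,[0,0,0],[0.8,0,0]],[255,[0,0,0],[0.8,0,0]],[255,[0,0,0],[0.8,0,0]],[255,[0,0,0],[0.8,0,0]]]'
python3 -m pendant '[[255,[0,0,0],[0.8,0,0]],[255,[0,0,0],[0.8,0,0]],[255,[0,0,0],[0.8,0,0]],[255,[0,0,0],[0.8,0,0]],[255,[0,0,0],[0.8,0,0]]]'
python3 -m pendant '[[255,[0,0,0],[0.8,0,0]],[255,[0,0,0],[0.3,0,0]],[255,[0,0,0],[0,0,0]],[255,[0,0,0],[0,0,0]]]'
python3 -c "
from h import *
plan((549.4,103.6,229.7),85.4)
C=cam('wrist'); w=ctrl.capture('wrist'); cv2.imwrite('pics/w4.png',w)
for k,z in (('swing_knob',166),('grip',175),('hinge',140),('orange_mark',105)):
    for r in ctrl.tip_of('wrist',k)[:2]: print(k,round(r['score'],2),np.round(r['centre']),atz(C,r['centre'],z).round(1))
t=ctrl.capture('top'); cv2.imwrite('pics/top4.png',t);C=cam('top')
for k,z in (('swing_knob',166),('grip',175),('sight',105),('orange_mark',105)):
    for r in ctrl.tip_of('top',k)[:2]: print('top',k,round(r['score'],2),np.round(r['centre']),atz(C,r['centre'],z).round(1))
"
```

```text
clock: 14.58
eef_pos: [549.9, 103.3, 229.7]
eef_rot: [-0.299, 0.64, 0.299, 0.641]
contact_force: [-0.7, 1.1, 5.0]
gripper_width: 0.137
clock: 15.2
eef_pos: [550.3, 102.8, 229.7]
eef_rot: [-0.159, 0.688, 0.158, 0.69]
contact_force: [-0.5, -0.6, 4.0]
gripper_width: 0.135
clock: 15.82
eef_pos: [550.4, 102.2, 229.7]
eef_rot: [-0.013, 0.706, 0.011, 0.708]
contact_force: [0.4, -3.7, 4.2]
gripper_width: 0.135
clock: 16.32
eef_pos: [550.4, 102.1, 229.7]
eef_rot: [0.027, 0.706, -0.028, 0.707]
contact_force: [0.9, -6.2, 3.9]
gripper_width: 0.131
clock 16.325 tcp [550.4 102.1 229.7] yaw 85.5 j6 0.26 F [ 0.9 -6.2  3.9] w 0.131
 turn units total [0.02 0.03 0.02]  shift units before turn [-0.     0.024 -0.019]  after turn [ 0.     0.024 -0.019]
swing_knob 0.65 [ 98. 305.] [540.4   7.3 166. ]
swing_knob 0.47 [327. 281.] [537. 105. 166.]
grip 0.94 [328. 322.] [550.8 104.4 175. ]
grip 0.54 [324. 243.] [517.6 105.5 175. ]
hinge 0.62 [  1. 276.] [533.4 -56.1 140. ]
top swing_knob 0.56 [367. 263.] [541.    9.9 166. ]
top swing_knob 0.53 [313. 173.] [697.  103.9 166. ]
top orange_mark 0.77 [323. 170.] [716.9  84.7 105. ]
top orange_mark 0.69 [267. 144.] [765.  190.1 105. ]
```

View pics/w4.png

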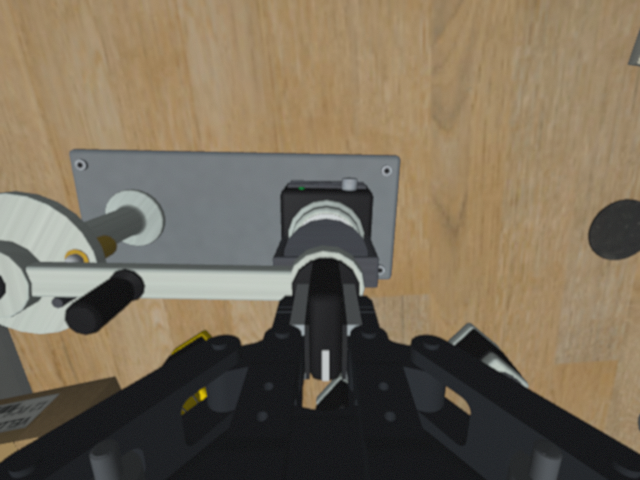

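The fin sits flat between the pads, with its white line vertical at (325,365) and facing the orange motor. The arm lies parallel to the stand plate. The heading is -4.5°, against a mark bearing of -4.6° (±1°, or about 3 mm at the mark). I'm handing it in.

```bash
python3 -m pendant '[[255,[0,0,0],[0,0,0]],[255,[0,0,0],[0,0,0]],[255,[0,0,0],[0,0,0]]]'; python3 -c "
from h import *
S=cam('side'); ctrl.capture('side')
for r in ctrl.tip_of('side','orange_mark')[:3]: print(r['score'],r['centre'])
print(ctrl.finish_job())"
```

```text
clock: 17.2
eef_pos: [550.4, 102.1, 229.7]
eef_rot: [0.027, 0.706, -0.028, 0.707]
contact_force: [-0.0, -6.0, 4.6]
gripper_width: 0.135
0.97 [269.1, 193.4]
0.9 [229.1, 226.2]
0.71 [187.0, 248.4]
the job is handed in; nothing more can be done
None
```

I swung the mirror arm home, turned the mirror about 79° clockwise onto the orange mark, and handed the job in at about 17 s with the grip still held. The hand-in gives no verdict, so the result rests on my own checks.

- **Arm on its stop:** I pushed the knob past the click. The side force dropped to zero, the fin then stood over the lens, and the last wrist picture shows the arm parallel to the stand plate.
- **Aim:** the fin's heading is about -4.5° and the mark's bearing is -4.6°. My estimates of the mark and the mirror axis scatter by 2–3 mm, which is about 3 mm at the mark against the 15 mm allowed.
- **Grip:** the fingers hold the 12 mm fin at 40 N with the opening steady at 0.13 (about 11 mm). A steady side force of about 6 N remained on the tool, from a 1–2 mm centring error.
- **Gearmotors:** nothing suggested contact with either one. In the last side picture the orange mark was found 2–3 pixels from its first position, but detections on other motors moved by a similar amount, so I took it as detector noise.
- **One disagreement:** the last top picture put the mark at (717, 85), about 5 mm from the earlier fixes near (721, 88.5). The aim barely changes, by about 1°.

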